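# Changing over the tube incubators

## Robot

A 6-joint arm with a two-finger parallel gripper is mounted at the origin on the work surface. World frame = base frame: x ahead of the robot, y to its left, z up, the work surface at z = 0. Lengths are in mm, angles in degrees, forces in N, time in s.
With the tool pointing down it reaches from about 250 to 850 mm from the base axis. Payload 12.5 kg.
Tool frame: the origin (TCP) lies on the centre line of the jaws, within the pads' length; the fingertips stand 11 mm ahead of it and the grasp point (between the pads) lies 8 mm behind it; z points along the fingers, y is the direction in which the jaws open and shut (so a half turn about z gives the same grasp; the last joint's range is limited). The gripper opens to 93 mm and grips with 3 to 60 N. Pads are 15 mm wide; open, the fingers measure 128 mm over their backs; the gripper's body (75 mm by 188 mm) begins 65 mm behind the grasp point.
Start: joints at [-74.633, 20.094, 94.641, -0, 65.266, -4.847], TCP at [190.058, -516.103, 229.633] pointing down, gripper open.
Joint ranges: [-157.81, 157.81], [-45, 120.19], [0.68, 151.7], [-89.99, 269.99], [4.06, 180], [-164.3, 164.3]. Speed limits (degrees/s): [127.2, 127.2, 159.86, 180, 180, 180].

## Interface

Orientations are given as [roll, pitch, yaw] about the fixed x, y, z axes, in that order (R = Rz(yaw) Ry(pitch) Rx(roll)).
In Python, from station import robot gives the robot as it stands.
- The arm moves only by the tool send_rows, never from a script. Its argument "moves" is a list of rows, each a list of 3 entries, a list of its own where there are three numbers: the turn, a rotation vector about the tool's x, y, z in rad, then the shift along the tool's x, y, z in m, then the closure in counts, from 0 (fully open) to 255 (shut). In form: [[[wx, wy, wz], [dx, dy, dz], jaw], ...]. A call has 1 to 8 rows; each row shifts and turns the commanded pose from where the row before left it, along the tool's axes as they then stand; what a row does not reach is not made up. A row lasts 1/12 s, in which the tool goes at most 41.7 mm and 7.16 degrees, less where a joint would pass 70% of its speed; a pose out of reach is approached as far as the arm can. A call is refused whole if a number of a shift passes 0.0417 or a number of a turn 0.125, either way. A call with a gripper value outside its range is refused whole. The fingers move at their own pace and stop on an object; "force" is the grip in N (left out, the last holds). Time passes only in rows, so rows that do not move let the fingers close. It gives the time, the measured TCP pose, the force and the opening at its end, in the units of the state.
- robot.observe(): the state, without advancing time (a new reading comes with each control period).
- robot.get_image(name): name is "side" or "top" or "wrist"; returns a dict with "color" (480x640x3 uint8, red, green, blue), "depth" (480x640 float32, mm along the optical axis (not along the pixel's ray), 0 where there is no reading), "intrinsics" (3x3 intrinsics, pixels), "world_from_camera" (4x4, takes a point from camera to world coordinates). Camera axes: x right, y down, z forward; pixel columns grow to the right and rows downward; lengths in mm; the calibration is good to about 2 mm. A picture is of the moment at which its call begins.
- robot.job_done(): hands the job in, once; it reports no verdict.
The state is a dict: "clock": time; "joint_positions": joint angles; "dq": joint speeds; "tau": joint torques, N m; "eef_pos": TCP position; "orientation": TCP orientation; "contact_force": force on the tool from outside, world axes, zero at the start; "ft_torque": the same for the moment, N m; "width": finger opening in mm.
Only numpy, scipy, OpenCV 4.12 (cv2) and the standard library are available. Lean on these libraries where they do the work, as an engineer would, in place of code of your own. Each camera call takes 0.05 s, during which the arm holds its last target.

## Task

The red tube incubator was left open: push its drop-down door up until it is fully shut, then pull the purple incubator's door down as far as it goes, ready for loading. Never have both of these doors open at once, and leave the white incubator shut.

Things in the scene. Friction and masses are not known exactly. Their poses are not given: they have to be found in the camera images.
- red_handle (a point): Centre of red incubator's door bar: red, level, diameter 12, length 110, free all round. Open at start 0.75-1.05 rad. Axes turn with the door: y along bar; z up the panel; x through it into the incubator (shut: z vertical, x level, bar 245 above bench). From here the hinge (bottom edge, along y) is at x +45, z -205; panel's top edge x +45, z -45. All mm; the same for all 3.
- purple_handle (a point): Same point on the purple incubator: same size and axes as red, purple bar, door frame and roof; shut at start. Each door (12 thick, 172 wide, 160 high, clear window, 0.25-0.45 kg) faces the robot and drops towards it, to a stop at 1.1 rad (63 deg) from upright. Hinges are stiff (0.4 N m; 2-5 N at the bar): a door stays where it is left.
- white_handle (a point): Same point on the white incubator: same size and axes as red, white bar, door frame and roof; shut, to stay shut. Each incubator is a fixed light-grey box 200 deep, 180 wide, 200 high (mm), hinge 40 above the bench; the three stand in a row in any order, a few cm apart. The two sloping arms of a bar meet its ends, 55 either side of centre.

How it is judged (in metres and radians):
On the way, in this order (a step that is already met when the one before it is completed fails the run):
1. the red door is pushed fully shut (angle between red_handle's own z axis and vertical below 0.07 rad), for 0.2 s.
2. the purple door is pulled down to its stop (angle between purple_handle's own z axis and vertical above 0.95 rad), for 0.2 s.
At the end, for the whole second after the job is handed in: The red door is shut (within 0.07 rad of upright), the purple door is down (more than 0.95 rad from upright; its stop is at 1.1) and the white door is shut (within 0.07 rad of upright) (angle between each of red_handle, white_handle's own z axis and vertical below 0.07 rad and angle between purple_handle's own z axis and vertical above 0.95 rad); the robot touches nothing.
It fails at once if the white incubator's door is opened (more than 0.15 rad) (angle between white_handle's own z axis and vertical above 0.15 rad).
It fails at once if the red and purple doors are both open (each more than 0.2 rad) (angle between each of red_handle, purple_handle's own z axis and vertical above 0.2 rad).
It also fails if it takes over 61 s, if anything falls off the work surface, if the arm or the gripper's body presses on something with over 40 N, if the wrist force passes 120 N, or if a joint passes its speed limit or range.

## Working session

There is one attempt and no reset: what is moved stays moved. The work goes in short steps, Python scripts to look and compute and a tool call to move; the robot and the scene stay as the last step left them, time stands still between calls to the robot, and variables do not carry over. Pictures are saved under pics/ and viewed, and the job is handed in when it is done.

Besides the shell and the picture viewer there is one more tool, called as a command line: name --argument value ..., lists and objects as JSON in quotes. send_rows: Moves the arm, as the interface text tells. Its arguments: {"type":"object","properties":{"moves":{"type":"array"},"force":{"type":"number"}},"required":["moves"]}

```bash
ls; mkdir -p pics; cat > h.py <<'E'
from station import robot
import numpy as np, cv2
def snap(n,f):
    d=robot.get_image(n); cv2.imwrite(f'pics/{f}.png',cv2.cvtColor(d['color'],cv2.COLOR_RGB2BGR)); np.savez(f'pics/{f}.npz',**d); return d
def pt(f,u,v,z=None):
    d=np.load(f'pics/{f}.npz'); K=d['intrinsics'];T=d['world_from_camera']
    z=d['depth'][int(v),int(u)] if z is None else z
    p=np.linalg.inv(K)@[u,v,1]*z
    return (T@[*p,1])[:3]
E
python3 - <<'E'
from h import *
np.set_printoptions(precision=1,suppress=True)
print(robot.observe())
for n in ['side','top','wrist']:
    d=snap(n,n+'0'); print(n,d['intrinsics'].tolist(),d['world_from_camera'])
E
```

```text
pics
{'clock': 0.0, 'joint_positions': array([-74.6,  20.1,  94.7,  -0. ,  65.3,  -4.8]), 'dq': array([ 0.1,  0. ,  0.1, -0.1,  0.1, -0. ]), 'tau': array([ -0. , -49.7, -28.5,   0.1,   0. ,  -0. ]), 'eef_pos': array([ 190. , -515.8,  229.1]), 'orientation': array([-179.9,   -0. ,   20.2]), 'contact_force': array([ 0.7, -0.2,  0.6]), 'ft_torque': array([-0. , -0.1,  0. ]), 'width': 93.02939434327865}
side [[474.47064567335764, 0.0, 311.1326546968982], [0.0, 474.47064567335764, 237.3014583373759], [0.0, 0.0, 1.0]] [[   0.9   -0.2    0.4  313.7]
 [  -0.5   -0.4    0.8 -572.3]
 [   0.    -0.9   -0.5  662.8]
 [   0.     0.     0.     1. ]]
top [[618.2708810999367, 0.0, 327.0428450518483], [0.0, 618.2708810999367, 248.42721054895432], [0.0, 0.0, 1.0]] [[   0.    -1.     0.1  467. ]
 [  -1.    -0.    -0.    24.2]
 [   0.    -0.1   -1.  1202.9]
 [   0.     0.     0.     1. ]]
wrist [[358.77504909687383, 0.0, 321.12481458185493], [0.0, 358.77504909687383, 241.8857929180801], [0.0, 0.0, 1.0]] [[   0.3   -0.9   -0.2  254.3]
 [  -0.9   -0.3   -0.1 -492.1]
 [  -0.     0.2   -1.   384. ]
 [   0.     0.     0.     1. ]]
```

View pics/side0.png

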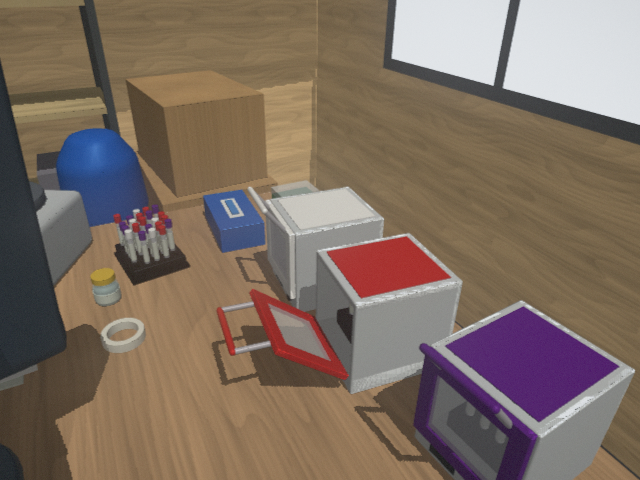

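View pics/top0.png

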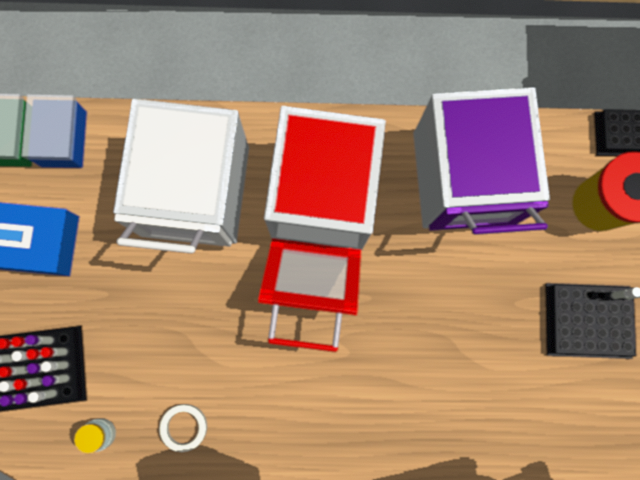

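View pics/wrist0.png

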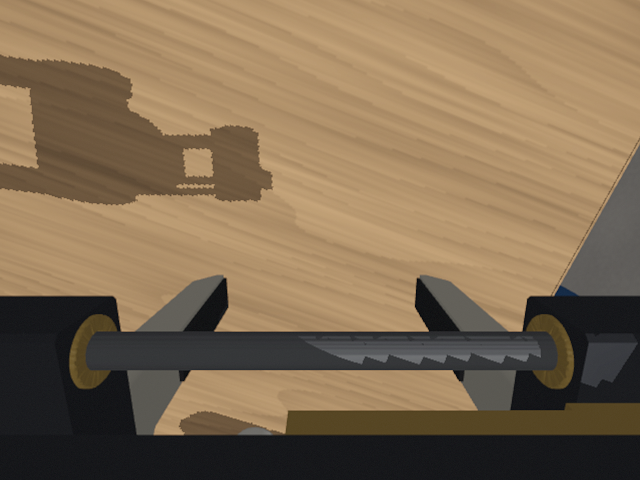

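The top view shows the red door open, with its bar at about (270,343)-(338,349). The purple bar is at (474,230)-(546,226), and the white bar at (120,242)-(195,248). In the side view the red bar is at (220,312)-(233,350) and the purple bar at (424,348)-(525,437). I'll enlarge these for better positions.

```bash
python3 - <<'E'
from h import *
t=cv2.imread('pics/top0.png'); s=cv2.imread('pics/side0.png')
def crop(im,u,v,w,h,k,f): cv2.imwrite(f'pics/{f}.png',cv2.resize(im[v:v+h,u:u+w],None,fx=k,fy=k,interpolation=cv2.INTER_NEAREST))
a=t[290:360,240:370]; b=t[190:260,420:550]; 
cv2.imwrite('pics/c1.png',np.vstack([cv2.resize(x,None,fx=4,fy=4,interpolation=0) for x in (a,b)]))
a=s[285:365,200:330]; b=s[330:460,400:530]
cv2.imwrite('pics/c2.png',np.hstack([cv2.resize(x,(390,390 if i else 240),interpolation=0) if i else cv2.copyMakeBorder(cv2.resize(x,(390,240),interpolation=0),0,150,0,0,0) for i,x in enumerate((a,b))]))
E
```

```text
(no output)
```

View pics/c1.png

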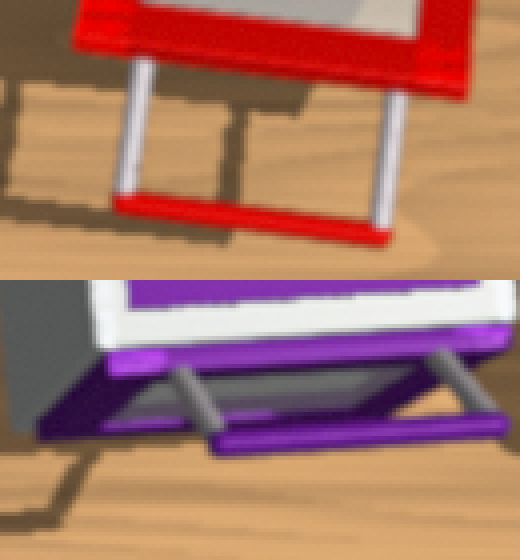

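View pics/c2.png

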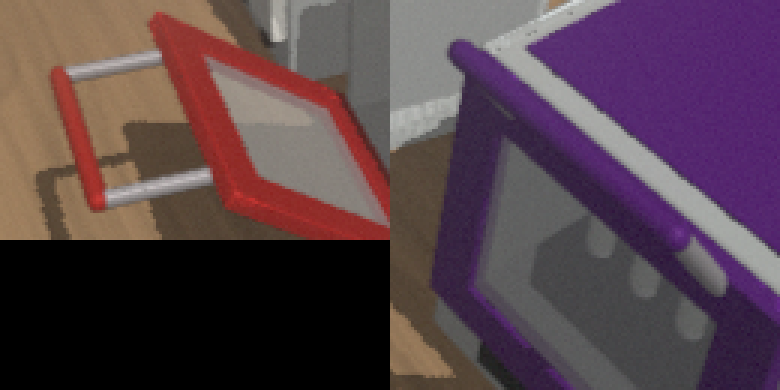

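```bash
cat >> h.py <<'E'
def ray(f,u,v):
    d=np.load(f'pics/{f}.npz');T=d['world_from_camera'];r=T[:3,:3]@np.linalg.inv(d['intrinsics'])@[u,v,1]
    return T[:3,3],r/np.linalg.norm(r)
def tri(f1,a,f2,b):
    p,r=ray(f1,*a);q,s=ray(f2,*b)
    k=np.linalg.lstsq(np.c_[r,-s],q-p,rcond=None)[0]
    x,y=p+k[0]*r,q+k[1]*s
    return (x+y)/2,np.linalg.norm(x-y)
E
python3 - <<'E'
from h import *
np.set_printoptions(precision=1,suppress=True)
for n,P in dict(red=[((269.5,341.2),(219.3,309)),((336.7,349.2),(232.7,352.3))],pur=[((473.2,230.7),(422.3,346.7)),((546.7,226.7),(496.7,409.3))]).items():
    e=[]
    for a,b in P:
        x,g=tri('top0',a,'side0',b); e.append(x); print(n,x,'gap',g, 'depth',pt('top0',*a),pt('side0',*b))
    d=e[1]-e[0]; print('mid',(e[0]+e[1])/2,'len',np.linalg.norm(d),'yaw of x axis',np.degrees(np.arctan2(d[1],d[0]))+90)
# depth-based mid samples
for f,a in [('top0',(303,345)),('side0',(226,331)),('top0',(510,228.7)),('side0',(459,378))]: print(f,a,pt(f,*a))
# roofs corners
for a in [(283,110),(383,121),(372,229),(270,216)]: print('redroof',pt('top0',*a))
for a in [(436,95),(535,91),(546,199),(443,205)]: print('purroof',pt('top0',*a))
for a in [(135,103),(238,110),(220,220),(118,212)]: print('whiteroof',pt('top0',*a))
E
```

```text
red [468.   91.6 134.7] gap 4.2970599305311845 depth [466.   92.  137.3] [468.4  84.  140.3]
red [455.2 -22.9 135.3] gap 2.4112074443033698 depth [454.1 -22.4 139.9] [456.3 -23.4 135.5]
mid [461.6  34.4 135. ] len 115.27290715984097 yaw of x axis -6.413146463895458
pur [ 644.4 -233.   243.5] gap 1.4150099908510807 depth [ 642.9 -231.4  248.1] [ 640.6 -237.8  249.3]
pur [ 652.2 -349.6  247.5] gap 1.2380493228826648 depth [ 650.6 -347.1  252.9] [ 652.2 -350.3  248.3]
mid [ 648.3 -291.3  245.5] len 116.94222261219288 yaw of x axis 3.820550234426591
top0 (303, 345) [460.3  34.9 140.4]
side0 (226, 331) [461.3  24.5 139.6]
top0 (510, 228.7) [ 646.6 -288.9  251.8]
side0 (459, 378) [ 647.2 -297.2  247.6]
redroof [853.9  75.7 199.2]
redroof [837.4 -94.  202. ]
redroof [651.6 -76.  199.4]
redroof [670.3  92.7 199.7]
purroof [ 888.2 -186.   196.6]
purroof [ 898.6 -357.1  199.5]
purroof [ 708.7 -369.4  197.7]
purroof [ 696.2 -196.2  192.3]
whiteroof [858.9 324.2 202.5]
whiteroof [927.9 176.8   1.5]
whiteroof [661.6 174.3 201.9]
whiteroof [671.7 340.9 201.8]
```

send_rows --moves '[[[0, 0, -0.12], [0, 0, 0], 130], [[0, 0, -0.12], [0, 0, 0], 130], [[0, 0, -0.12], [0, 0, 0], 130], [[0, 0, -0.12], [0, 0, 0], 130], [[0, 0, -0.12], [0, 0, 0], 130], [[0, 0, -0.12], [0, 0, 0], 130], [[0, 0, -0.12], [0, 0, 0], 130], [[0, 0, -0.12], [0, 0, 0], 130]]' --force 25

```text
clock: 0.82
eef_pos: [190.0, -516.0, 229.4]
orientation: [-180.0, -0.0, 75.6]
contact_force: [0.1, 0.6, -0.2]
width: 46.7
```

send_rows --moves '[[[0, 0, -0.08], [0, 0, 0], 130], [[0, 0, -0.067], [0, 0, 0], 130], [[0, 0, 0], [0, 0, 0], 130]]'

```text
clock: 1.07
eef_pos: [190.0, -516.0, 229.4]
orientation: [-180.0, -0.0, 83.8]
contact_force: [0.0, 0.5, 0.5]
width: 45.6
```

send_rows --moves '[[[0, 0, 0], [0.036, 0.013, 0], 130], [[0, 0, 0], [0.036, 0.013, 0], 130], [[0, 0, 0], [0.036, 0.013, 0], 130], [[0, 0, 0], [0.036, 0.013, 0], 130], [[0, 0, 0], [0.036, 0.013, 0], 130], [[0, 0, 0], [0.036, 0.013, 0], 130], [[0, 0, 0], [0.036, 0.013, 0], 130], [[0, 0, 0], [0.036, 0.013, 0], 130]]'

```text
clock: 1.73
eef_pos: [325.6, -239.7, 229.7]
orientation: [180.0, 0.0, 83.5]
contact_force: [0.9, -0.5, -1.3]
width: 45.6
```

send_rows --moves '[[[0, 0, 0], [0.036, 0.013, 0], 130], [[0, 0, 0], [0.036, 0.013, 0], 130], [[0, 0, 0], [0.036, 0.013, 0], 130], [[0, 0, 0], [0.036, 0.013, 0], 130], [[0, 0, 0], [0.036, 0.013, 0], 130], [[0, 0, 0], [0.036, 0.013, 0], 130], [[0, 0, 0], [0.036, 0.013, 0], 130], [[0, 0, 0], [0, 0, 0], 130]]'

```text
clock: 2.4
eef_pos: [445.4, 3.5, 229.7]
orientation: [180.0, -0.1, 83.7]
contact_force: [0.2, -0.6, -0.1]
width: 45.5
```

```bash
python3 - <<'E'
from h import *
d=snap('wrist','w1')
o=robot.observe();print(o['eef_pos'],o['orientation'],o['joint_positions'])
E
```

```text
[444.34290969   1.42501979 229.46589003] [-1.79992042e+02 -1.18934503e-02  8.37595005e+01] [-5.83036785e+00  8.99122823e+00  1.09402402e+02  1.35832731e-02
  6.16142436e+01  4.03672413e-01]
```

View pics/w1.png

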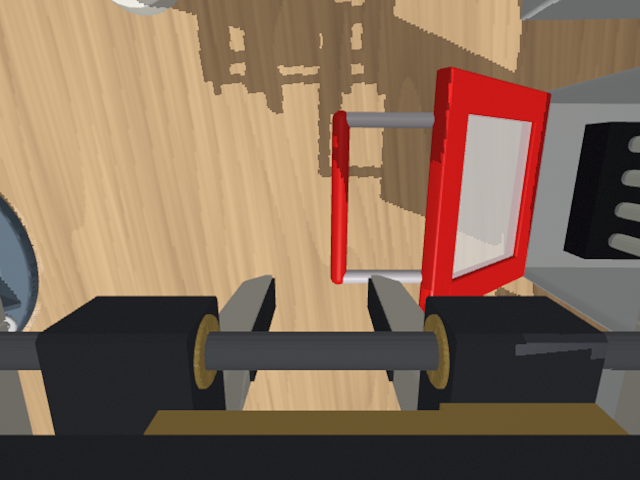

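The wrist view shows the red bar from (340,114) to (337,280), nearly parallel to the jaw plane. I'll cross-check this against the top view.

```bash
cat >> h.py <<'E'
def tool(p):
    from scipy.spatial.transform import Rotation as R
    o=robot.observe(); return R.from_euler('xyz',o['orientation'],degrees=True).inv().apply(np.array(p)-o['eef_pos'])
E
python3 - <<'E'
from h import *
np.set_printoptions(precision=1,suppress=True)
A=tri('top0',(269.8,341.4),'w1',(340.3,116)); B=tri('top0',(336.2,349),'w1',(337.5,279))
m=(A[0]+B[0])/2; d=B[0]-A[0]; print(A,B,m,np.linalg.norm(d),np.degrees(np.arctan2(d[1],d[0]))+90)
m=(m+[461.6,34.4,135])/2
print(m,pt('w1',338.5,200),'tool',tool(m))
E
```

```text
(array([465.7,  88.9, 176. ]), np.float64(0.21645562777298785)) (array([454.8, -21.9, 132.3]), np.float64(1.043040968281013)) [460.3  33.5 154.2] 119.6138693886585 -5.623166782101663
[460.9  34.  144.6] [461.6  37.6 138.4] tool [34.1 13.  84.9]
```

send_rows --moves '[[[0, 0, 0], [0.035, 0.013, 0], 130], [[0, 0, 0], [0, 0, 0.02], 130], [[0, 0, 0], [0, 0, 0.021], 130], [[0, 0, 0], [0, 0, 0.021], 130], [[0, 0, 0], [0, 0, 0.021], 130], [[0, 0, 0], [0, 0, 0.02], 130], [[0, 0, 0], [0, 0, 0], 130]]'

```text
clock: 3.03
eef_pos: [458.4, 31.5, 123.8]
orientation: [-179.7, 0.0, 83.5]
contact_force: [-0.1, -0.1, -0.6]
width: 45.7
```

```bash
python3 - <<'E'
from h import *
d=snap('wrist','w2');d=snap('side','s2')
o=robot.observe();print(o['eef_pos'],o['orientation'],o['contact_force'])
a=cv2.imread('pics/w2.png');b=cv2.imread('pics/s2.png')
cv2.imwrite('pics/ws2.png',np.hstack([cv2.resize(a,(400,300)),cv2.resize(b[200:440,120:440],(400,300))]))
E
```

```text
[460.20750182  31.65577709 126.82766344] [-1.79934560e+02  1.02586845e-02  8.35323917e+01] [-0.45420107 -0.46102502  1.18717363]
```

View pics/ws2.png

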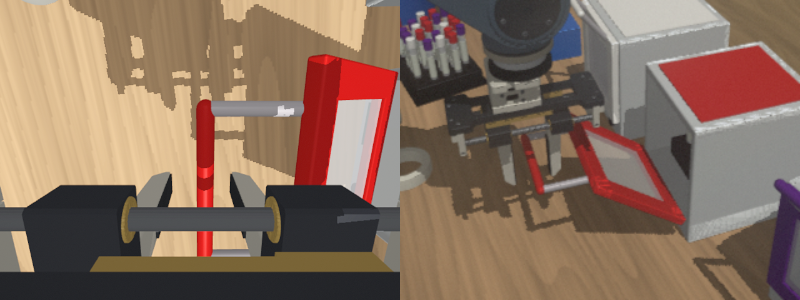

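The bar at (205,170) in the left half lies between the fingers, with the panel clear. I'll close the jaws.

send_rows --moves '[[[0, 0, 0], [0, 0, 0], 255], [[0, 0, 0], [0, 0, 0], 255], [[0, 0, 0], [0, 0, 0], 255], [[0, 0, 0], [0, 0, 0], 255], [[0, 0, 0], [0, 0, 0], 255], [[0, 0, 0], [0, 0, 0], 255]]' --force 25

```text
clock: 3.63
eef_pos: [461.4, 32.2, 127.0]
orientation: [179.9, -0.0, 83.6]
contact_force: [-2.1, -0.6, -3.2]
width: 11.0
```

```bash
python3 - <<'E'
from h import *
o=robot.observe();print(o['eef_pos'],o['orientation'],o['contact_force'],o['width'])
p=o['eef_pos']+[0,0,8]
z=p[2]-40; th0=np.arccos(z/209.9)-np.arctan2(45,205); print('theta',th0)
a0=np.arctan2(45,205); L=209.9
prev=None
for th in np.append(np.linspace(th0,0,25),-.02):
    h=-L*np.sin(th+a0); zz=L*np.cos(th+a0)
    if prev is not None: print(round(th,3),'dy %.1f dz %.1f'%(h-prev[0],-(zz-prev[1])))
    prev=(h,zz)
print('total',L*(np.sin(th0+a0)-np.sin(a0)))
E
```

```text
[461.38878749  32.24920906 127.026606  ] [ 1.79850553e+02 -7.18144362e-03  8.36409378e+01] [-2.10307145 -0.59790848 -3.21772669] 10.995957458722911
theta 0.8848942319199784
0.848 dy 3.6 dz -6.8
0.811 dy 3.9 dz -6.7
0.774 dy 4.1 dz -6.5
0.737 dy 4.4 dz -6.4
0.701 dy 4.6 dz -6.2
0.664 dy 4.8 dz -6.1
0.627 dy 5.0 dz -5.9
0.59 dy 5.3 dz -5.7
0.553 dy 5.5 dz -5.5
0.516 dy 5.7 dz -5.3
0.479 dy 5.8 dz -5.1
0.442 dy 6.0 dz -4.8
0.406 dy 6.2 dz -4.6
0.369 dy 6.4 dz -4.4
0.332 dy 6.5 dz -4.2
0.295 dy 6.7 dz -3.9
0.258 dy 6.8 dz -3.7
0.221 dy 6.9 dz -3.4
0.184 dy 7.1 dz -3.1
0.147 dy 7.2 dz -2.9
0.111 dy 7.3 dz -2.6
0.074 dy 7.4 dz -2.3
0.037 dy 7.5 dz -2.1
0.0 dy 7.5 dz -1.8
-0.02 dy 4.1 dz -0.9
total 142.15347385501576
```

send_rows --moves '[[[0, 0, 0], [0, 0.0036, -0.0068], 255], [[0, 0, 0], [0, 0.0039, -0.0067], 255], [[0, 0, 0], [0, 0.0041, -0.0065], 255], [[0, 0, 0], [0, 0.0044, -0.0064], 255], [[0, 0, 0], [0, 0.0046, -0.0062], 255], [[0, 0, 0], [0, 0.0048, -0.0061], 255], [[0, 0, 0], [0, 0.005, -0.0059], 255], [[0, 0, 0], [0, 0.0053, -0.0057], 255]]'

```text
clock: 4.3
eef_pos: [495.2, 28.4, 177.4]
orientation: [-179.8, 0.0, 83.6]
contact_force: [-7.3, -0.4, 1.2]
width: 11.0
```

send_rows --moves '[[[0, 0, 0], [0, 0.0055, -0.0055], 255], [[0, 0, 0], [0, 0.0057, -0.0053], 255], [[0, 0, 0], [0, 0.0058, -0.0051], 255], [[0, 0, 0], [0, 0.006, -0.0048], 255], [[0, 0, 0], [0, 0.0062, -0.0046], 255], [[0, 0, 0], [0, 0.0064, -0.0044], 255], [[0, 0, 0], [0, 0.0065, -0.0042], 255], [[0, 0, 0], [0, 0.0067, -0.0039], 255]]'

```text
clock: 4.97
eef_pos: [544.0, 22.8, 216.4]
orientation: [-179.9, 0.0, 83.7]
contact_force: [-8.6, -3.2, 7.9]
width: 11.1
```

```bash
python3 - <<'E'
from h import *
o=robot.observe();print(o['eef_pos'],o['orientation'],o['contact_force'],o['width'])
d=snap('wrist','w3');d=snap('side','s3')
a=cv2.imread('pics/w3.png');b=cv2.imread('pics/s3.png')
cv2.imwrite('pics/ws3.png',np.hstack([cv2.resize(a,(400,300)),cv2.resize(b[150:390,200:520],(400,300))]))
E
```

```text
[544.00507402  22.76704087 216.36660314] [-1.79900129e+02  3.45791764e-02  8.36507109e+01] [-8.56166971 -3.15221514  7.93450461] 11.070343514612746
```

View pics/ws3.png

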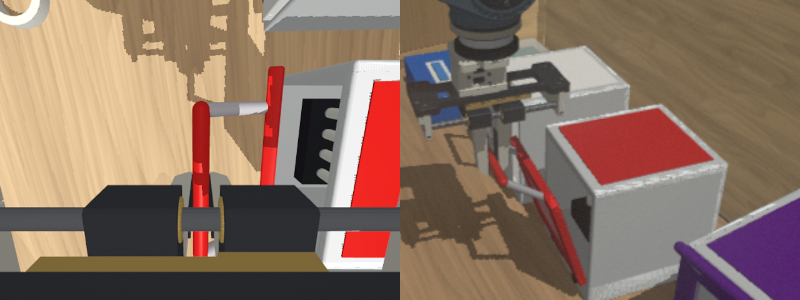

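The door is moving up with the gripper: the bar is held at (200,150) in the left half and the panel is nearly upright. I'll carry on to shut.

send_rows --moves '[[[0, 0, 0], [0, 0.0068, -0.0037], 255], [[0, 0, 0], [0, 0.0069, -0.0034], 255], [[0, 0, 0], [0, 0.0071, -0.0031], 255], [[0, 0, 0], [0, 0.0072, -0.0029], 255], [[0, 0, 0], [0, 0.0073, -0.0026], 255], [[0, 0, 0], [0, 0.0074, -0.0023], 255]]'

```text
clock: 5.57
eef_pos: [587.2, 17.8, 234.0]
orientation: [-180.0, 0.0, 83.6]
contact_force: [-3.9, -4.3, 0.4]
width: 11.0
```

send_rows --moves '[[[0, 0, 0], [0, 0.0075, -0.0021], 255], [[0, 0, 0], [0, 0.0075, -0.0018], 255], [[0, 0, 0], [0, 0, 0], 255], [[0, 0, 0], [0, 0, 0], 255]]'

```text
clock: 5.9
eef_pos: [602.7, 16.1, 237.8]
orientation: [179.8, 0.0, 83.6]
contact_force: [-0.7, -3.0, 4.5]
width: 10.9
```

send_rows --moves '[[[0, 0, 0], [0, 0.003, -0.0005], 255], [[0, 0, 0], [0, 0, 0], 255], [[0, 0, 0], [0, 0, 0], 255]]'

```text
clock: 6.15
eef_pos: [603.3, 16.0, 237.9]
orientation: [-179.8, 0.1, 83.6]
contact_force: [-12.7, -3.6, 9.5]
width: 11.1
```

```bash
python3 - <<'E'
from h import *
o=robot.observe();print(o['eef_pos'],o['orientation'],o['contact_force'],o['width'])
d=snap('top','t4');d=snap('side','s4')
a=cv2.imread('pics/t4.png');b=cv2.imread('pics/s4.png')
cv2.imwrite('pics/ws4.png',np.hstack([cv2.resize(a[80:320,200:520],(400,300)),cv2.resize(b[150:390,200:520],(400,300))]))
E
```

```text
[603.2627421   16.0082687  237.86798101] [-1.79809911e+02  5.19828550e-02  8.36426367e+01] [-12.72099586  -3.58397277   9.46247536] 11.136476098975665
```

View pics/ws4.png

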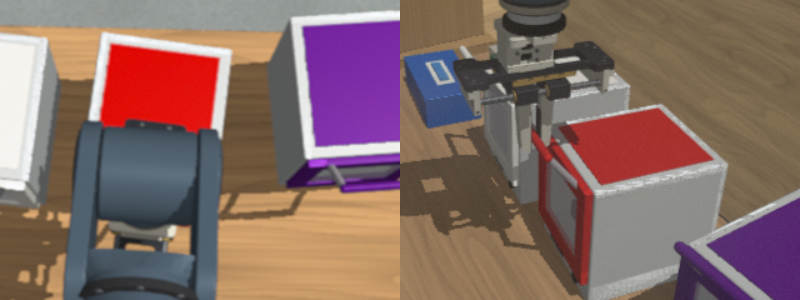

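The arm moved only 0.6 mm of a 3 mm push while the force rose to 13 N, and the panel is flush with the box in the side view. The red door is on its stop, so I'll release and lift.

send_rows --moves '[[[0, 0, 0], [0, 0, 0], 130], [[0, 0, 0], [0, 0, 0], 130], [[0, 0, 0], [0, 0, 0], 130], [[0, 0, 0], [0, 0, 0], 130], [[0, 0, 0], [0, 0, -0.03], 130], [[0, 0, 0], [0, 0, -0.03], 130], [[0, 0, 0], [0, 0, -0.03], 130], [[0, 0, 0], [0, 0, 0], 130]]'

```text
clock: 6.92
eef_pos: [606.5, 16.3, 333.3]
orientation: [179.5, -0.0, 83.6]
contact_force: [0.5, 0.3, 0.1]
width: 45.5
```

```bash
python3 - <<'E'
from h import *
o=robot.observe();print(o['eef_pos'],o['orientation'],o['contact_force'],o['width'])
d=snap('wrist','w5');d=snap('side','s5')
a=cv2.imread('pics/w5.png');b=cv2.imread('pics/s5.png')
cv2.imwrite('pics/ws5.png',np.hstack([cv2.resize(a,(400,300)),cv2.resize(b[150:390,200:520],(400,300))]))
E
```

```text
[606.53874094  16.32038365 333.30632092] [ 1.79478749e+02 -4.52913047e-02  8.36470670e+01] [0.51956269 0.25965934 0.07886025] 45.53235353433497
```

View pics/ws5.png

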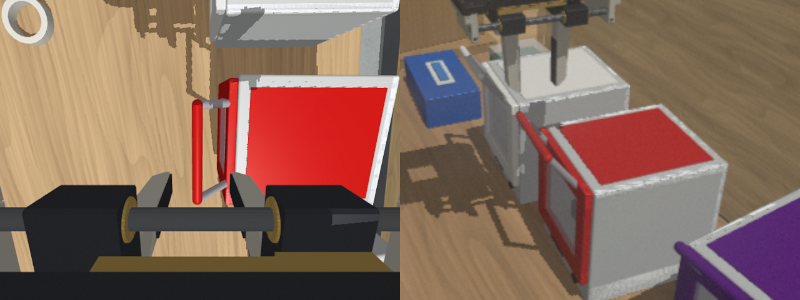

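The red bar at (196,150) is free and the door is still flush. Next I'll move over the purple bar.

send_rows --moves '[[[0, 0, -0.09], [0, 0, 0], 130], [[0, 0, -0.09], [0, 0, 0], 130], [[0, 0, 0], [-0.034, 0.002, 0], 130], [[0, 0, 0], [-0.034, 0.002, 0], 130], [[0, 0, 0], [-0.034, 0.002, 0], 130], [[0, 0, 0], [-0.034, 0.002, 0], 130], [[0, 0, 0], [-0.034, 0.002, 0], 130], [[0, 0, 0], [-0.034, 0.002, 0], 130]]'

```text
clock: 7.68
eef_pos: [630.5, -188.0, 325.3]
orientation: [-179.9, -0.1, 94.0]
contact_force: [0.6, 0.3, 0.3]
width: 45.7
```

send_rows --moves '[[[0, 0, 0], [-0.03, 0.003, 0], 130], [[0, 0, 0], [-0.03, 0.003, 0], 130], [[0, 0, 0], [0, 0, 0], 130], [[0, 0, 0], [0, 0, 0], 130]]'

```text
clock: 8.02
eef_pos: [640.5, -247.0, 324.8]
orientation: [-179.9, -0.1, 93.8]
contact_force: [0.0, 0.0, 0.1]
width: 45.5
```

```bash
python3 - <<'E'
from h import *
np.set_printoptions(precision=1,suppress=True)
d=snap('wrist','w6');d=snap('side','s6')
o=robot.observe();print(o['eef_pos'],o['orientation'],o['contact_force'],o['width'])
print(tool([647.5,-291,237]))
d=snap('top','t6')
E
```

```text
[ 640.8 -245.1  325.9] [-179.9   -0.1   94. ] [-0.6  0.3  0. ] 45.269159259096206
[-46.3   3.7  88.9]
```

View pics/w6.png

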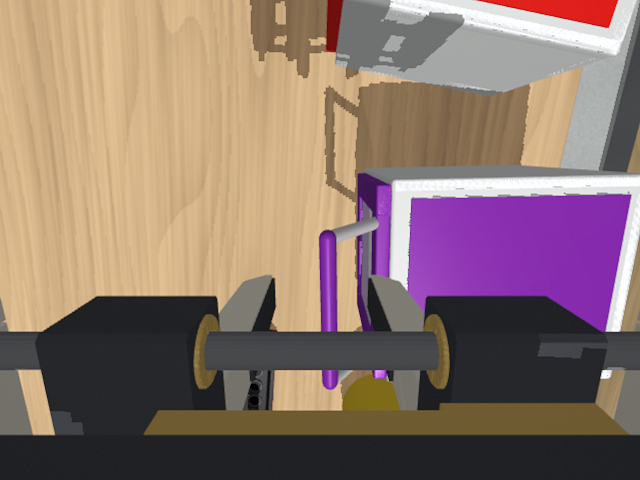

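View pics/t6.png

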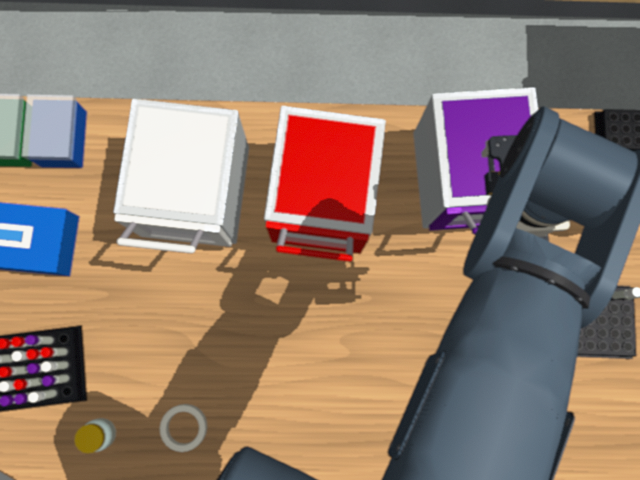

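The wrist view shows the purple bar from (328,234) to (330,385), parallel to the jaws. In the top view the red door is shut, with its bar at (278,250)-(352,256). I'll check the purple bar's position from the wrist ray.

```bash
python3 - <<'E'
from h import *
np.set_printoptions(precision=1,suppress=True)
for a in [(328,237),(330,384)]:
    p,r=ray('w6',*a); print(p+r*(245-p[2])/r[2])
print(pt('w6',328.5,300))
print([pt('w6',u,300) for u in (328,)])
for a in [(278,250),(352,256)]:
    p,r=ray('t6',*a); print('red',p+r*(245-p[2])/r[2])
E
```

```text
[ 644.5 -234.5  245. ]
[ 654.2 -347.3  245. ]
[ 647.9 -277.4  250.9]
[array([ 647.5, -277.4,  250.9])]
red [607.2  75.7 245. ]
red [599.7 -40.2 245. ]
```

send_rows --moves '[[[0, 0, 0], [-0.023, 0.0025, 0], 130], [[0, 0, 0], [-0.023, 0.0025, 0], 130], [[0, 0, 0], [0, 0, 0.022], 130], [[0, 0, 0], [0, 0, 0.022], 130], [[0, 0, 0], [0, 0, 0.022], 130], [[0, 0, 0], [0, 0, 0.022], 130], [[0, 0, 0], [0, 0, 0], 130], [[0, 0, 0], [0, 0, 0], 130]]'

```text
clock: 8.83
eef_pos: [649.0, -290.3, 238.8]
orientation: [-179.9, -0.1, 94.0]
contact_force: [0.3, 0.9, 1.0]
width: 45.5
```

```bash
python3 - <<'E'
from h import *
d=snap('wrist','w7');d=snap('side','s7')
o=robot.observe();print(o['eef_pos'],o['orientation'],o['contact_force'],o['width'])
a=cv2.imread('pics/w7.png');b=cv2.imread('pics/s7.png')
cv2.imwrite('pics/ws7.png',np.hstack([cv2.resize(a,(400,300)),cv2.resize(b[240:480,320:640],(400,300))]))
E
```

```text
[ 649.73985753 -291.10649037  241.06170769] [1.79889166e+02 6.66890375e-02 9.39944843e+01] [0.55696078 0.07085441 0.12389995] 45.5327399893351
```

View pics/ws7.png

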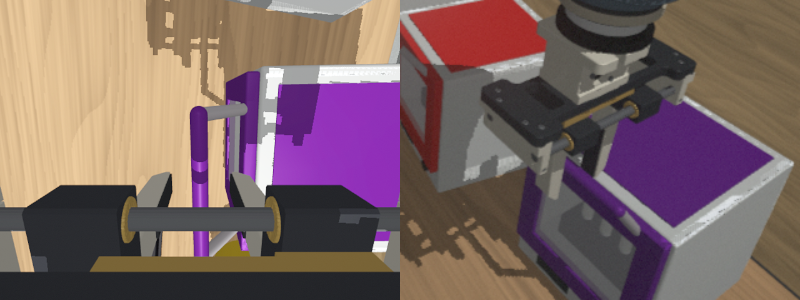

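The purple bar at (200,160) is between the fingers. I'll lower 2 mm and close.

send_rows --moves '[[[0, 0, 0], [0, 0, 0.0025], 255], [[0, 0, 0], [0, 0, 0], 255], [[0, 0, 0], [0, 0, 0], 255], [[0, 0, 0], [0, 0, 0], 255], [[0, 0, 0], [0, 0, 0], 255], [[0, 0, 0], [0, 0, 0], 255]]' --force 25

```text
clock: 9.43
eef_pos: [648.6, -291.6, 236.8]
orientation: [-179.9, -0.0, 93.9]
contact_force: [-0.7, 1.1, 3.3]
width: 11.3
```

```bash
python3 - <<'E'
from h import *
o=robot.observe();print(o['eef_pos'],o['orientation'],o['contact_force'],o['width'])
a0=np.arctan2(45,205); L=209.9;prev=None
for i,th in enumerate(np.linspace(0,1.08,33)):
    h=-L*np.sin(th+a0); zz=L*np.cos(th+a0)
    if prev is not None: print(round(th,3),'[0, %.4f, %.4f]'%((h-prev[0])/1e3,-(zz-prev[1])/1e3),round(h+L*np.sin(a0),1),round(40+zz-8,1))
    prev=(h,zz)
E
```

```text
[ 648.57726404 -291.55356165  236.76423958] [-1.79922147e+02 -7.10759299e-03  9.39476911e+01] [-0.69469662  1.09189822  3.25164739] 11.338212314533468
0.034 [0, -0.0069, 0.0016] -6.9 235.4
0.068 [0, -0.0068, 0.0019] -13.7 233.5
0.101 [0, -0.0068, 0.0021] -20.5 231.4
0.135 [0, -0.0067, 0.0023] -27.2 229.1
0.169 [0, -0.0066, 0.0025] -33.8 226.5
0.202 [0, -0.0065, 0.0028] -40.3 223.8
0.236 [0, -0.0064, 0.0030] -46.7 220.8
0.27 [0, -0.0063, 0.0032] -53.1 217.6
0.304 [0, -0.0062, 0.0034] -59.3 214.2
0.338 [0, -0.0061, 0.0036] -65.3 210.6
0.371 [0, -0.0060, 0.0038] -71.3 206.7
0.405 [0, -0.0058, 0.0040] -77.1 202.7
0.439 [0, -0.0057, 0.0042] -82.8 198.5
0.473 [0, -0.0055, 0.0044] -88.4 194.1
0.506 [0, -0.0054, 0.0046] -93.8 189.5
0.54 [0, -0.0052, 0.0048] -99.0 184.7
0.574 [0, -0.0051, 0.0049] -104.1 179.8
0.608 [0, -0.0049, 0.0051] -109.0 174.6
0.641 [0, -0.0047, 0.0053] -113.7 169.4
0.675 [0, -0.0045, 0.0054] -118.2 163.9
0.709 [0, -0.0044, 0.0056] -122.6 158.4
0.742 [0, -0.0042, 0.0057] -126.8 152.6
0.776 [0, -0.0040, 0.0059] -130.7 146.8
0.81 [0, -0.0038, 0.0060] -134.5 140.8
0.844 [0, -0.0036, 0.0061] -138.1 134.6
0.878 [0, -0.0034, 0.0062] -141.4 128.4
0.911 [0, -0.0031, 0.0063] -144.6 122.1
0.945 [0, -0.0029, 0.0064] -147.5 115.6
0.979 [0, -0.0027, 0.0065] -150.2 109.1
1.013 [0, -0.0025, 0.0066] -152.7 102.4
1.046 [0, -0.0023, 0.0067] -155.0 95.7
1.08 [0, -0.0020, 0.0068] -157.0 88.9
```

send_rows --moves '[[[0, 0, 0], [0, -0.0069, 0.0016], 255], [[0, 0, 0], [0, -0.0068, 0.0019], 255], [[0, 0, 0], [0, -0.0068, 0.0021], 255], [[0, 0, 0], [0, -0.0067, 0.0023], 255], [[0, 0, 0], [0, -0.0066, 0.0025], 255], [[0, 0, 0], [0, -0.0065, 0.0028], 255], [[0, 0, 0], [0, -0.0064, 0.003], 255], [[0, 0, 0], [0, -0.0063, 0.0032], 255]]'

```text
clock: 10.1
eef_pos: [595.6, -295.4, 217.1]
orientation: [180.0, 0.0, 93.9]
contact_force: [3.2, -3.6, 0.5]
width: 11.2
```

send_rows --moves '[[[0, 0, 0], [0, -0.0062, 0.0034], 255], [[0, 0, 0], [0, -0.0061, 0.0036], 255], [[0, 0, 0], [0, -0.006, 0.0038], 255], [[0, 0, 0], [0, -0.0058, 0.004], 255], [[0, 0, 0], [0, -0.0057, 0.0042], 255], [[0, 0, 0], [0, -0.0055, 0.0044], 255], [[0, 0, 0], [0, -0.0054, 0.0046], 255], [[0, 0, 0], [0, -0.0052, 0.0048], 255]]'

```text
clock: 10.77
eef_pos: [549.8, -298.4, 184.0]
orientation: [-180.0, 0.0, 94.0]
contact_force: [1.3, -5.7, 2.4]
width: 10.9
```

send_rows --moves '[[[0, 0, 0], [0, -0.0051, 0.0049], 255], [[0, 0, 0], [0, -0.0049, 0.0051], 255], [[0, 0, 0], [0, -0.0047, 0.0053], 255], [[0, 0, 0], [0, -0.0045, 0.0054], 255], [[0, 0, 0], [0, -0.0044, 0.0056], 255], [[0, 0, 0], [0, -0.0042, 0.0057], 255], [[0, 0, 0], [0, -0.004, 0.0059], 255], [[0, 0, 0], [0, -0.0038, 0.006], 255]]'

```text
clock: 11.43
eef_pos: [514.4, -300.5, 139.9]
orientation: [-180.0, -0.0, 94.0]
contact_force: [0.9, -2.7, 1.7]
width: 11.0
```

```bash
python3 - <<'E'
from h import *
d=snap('wrist','w8');d=snap('side','s8')
o=robot.observe();print(o['eef_pos'],o['orientation'],o['contact_force'],o['width'])
a=cv2.imread('pics/w8.png');b=cv2.imread('pics/s8.png')
cv2.imwrite('pics/ws8.png',np.hstack([cv2.resize(a,(400,300)),cv2.resize(b[240:480,320:640],(400,300))]))
E
```

```text
[ 513.86617809 -300.48416017  139.09344609] [-1.79894566e+02 -6.79986025e-02  9.39402526e+01] [ 1.18623383 -4.31052124 -3.40199888] 11.304586566422714
```

View pics/ws8.png

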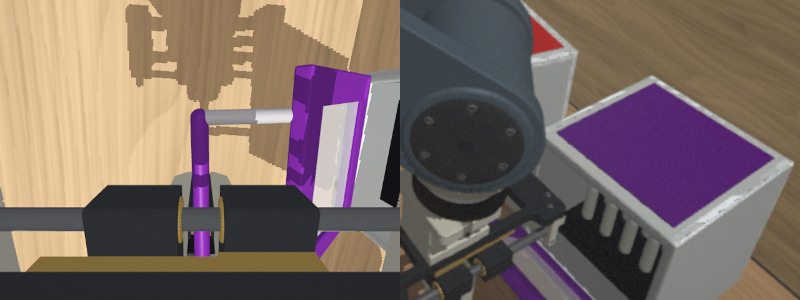

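The purple door is following, with the bar at (202,150) in the left half still in the grip. I'll continue to the stop.

send_rows --moves '[[[0, 0, 0], [0, -0.0036, 0.0061], 255], [[0, 0, 0], [0, -0.0034, 0.0062], 255], [[0, 0, 0], [0, -0.0031, 0.0063], 255], [[0, 0, 0], [0, -0.0029, 0.0064], 255], [[0, 0, 0], [0, -0.0027, 0.0065], 255], [[0, 0, 0], [0, -0.0025, 0.0066], 255], [[0, 0, 0], [0, -0.0023, 0.0067], 255], [[0, 0, 0], [0, -0.002, 0.0068], 255]]'

```text
clock: 12.2
eef_pos: [492.1, -302.1, 88.1]
orientation: [-180.0, -0.0, 94.0]
contact_force: [0.5, 0.4, 1.4]
width: 11.1
```

send_rows --moves '[[[0, 0, 0], [0, -0.001, 0.004], 255], [[0, 0, 0], [0, 0, 0], 255], [[0, 0, 0], [0, 0, 0], 255], [[0, 0, 0], [0, 0, 0], 255]]'

```text
clock: 12.53
eef_pos: [491.1, -302.1, 84.6]
orientation: [-179.9, -0.0, 94.0]
contact_force: [-1.4, 1.9, -2.8]
width: 11.6
```

The bar is at z≈93, which corresponds to about 1.1 rad, so the door is at its stop. I'll release and lift.

send_rows --moves '[[[0, 0, 0], [0, 0, 0], 130], [[0, 0, 0], [0, 0, 0], 130], [[0, 0, 0], [0, 0, 0], 130], [[0, 0, 0], [0, 0, 0], 130], [[0, 0, 0], [0, 0, -0.03], 130], [[0, 0, 0], [0, 0, -0.03], 130], [[0, 0, 0], [0, 0, -0.03], 130], [[0, 0, 0], [0, 0, -0.03], 130]]'

```text
clock: 13.2
eef_pos: [491.4, -302.2, 206.5]
orientation: [180.0, 0.0, 94.0]
contact_force: [0.3, -0.3, -0.7]
width: 45.9
```

send_rows --moves '[[[0, 0, 0], [0, 0, -0.03], 130], [[0, 0, 0], [0, -0.04, -0.01], 130], [[0, 0, 0], [0, -0.04, 0], 130], [[0, 0, 0], [0, -0.04, 0], 130], [[0, 0, 0], [0, -0.04, 0], 130], [[0, 0, 0], [0, 0, 0], 130], [[0, 0, 0], [0, 0, 0], 130], [[0, 0, 0], [0, 0, 0], 130]]'

```text
clock: 13.87
eef_pos: [332.3, -313.7, 245.4]
orientation: [179.9, 0.0, 93.9]
contact_force: [0.7, 1.1, -0.6]
width: 45.4
```

```bash
python3 - <<'E'
from h import *
d=snap('top','t9');d=snap('side','s9')
o=robot.observe();print(o['eef_pos'],o['contact_force'],o['width'],o['clock'])
E
```

```text
[ 332.81113095 -313.42063685  245.00945778] [ 0.36244888  0.68058523 -0.11130865] 45.6083586346181 13.9667
```

View pics/t9.png

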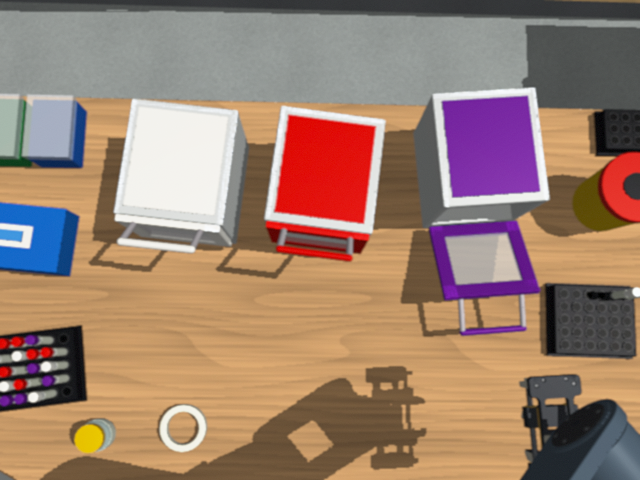

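View pics/s9.png

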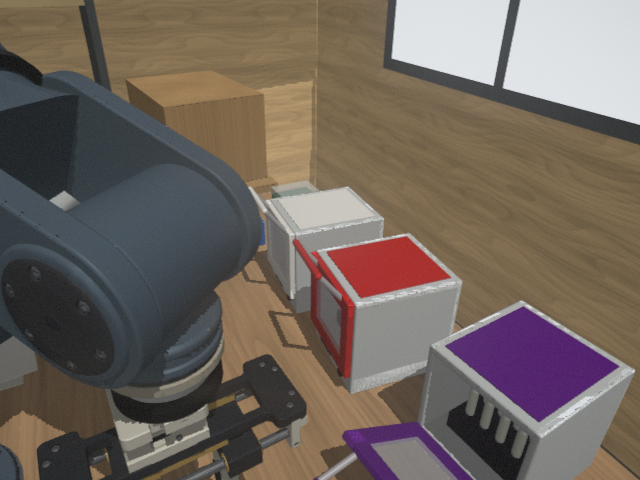

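The top view shows red and white shut, with the red bar at (278,251)-(352,257). The purple door is down, with its bar at (460,332)-(525,328), and the arm is clear. I'll check the angles and hand in.

```bash
python3 - <<'E'
from h import *
np.set_printoptions(precision=1,suppress=True)
p=pt('t9',493,330); print(p,'theta',np.arccos((p[2]-6-40)/209.9)-.216)
q=np.load('pics/t9.npz')['depth'];print([round(float(pt('t9',493,v)[2]),1) for v in (328,329,330,331,332)])
for v in (251,252,253,254,255): print('red',pt('t9',315,v))
robot.job_done(); print(robot.observe()['clock'])
E
```

```text
[ 491.  -302.8   99.7] theta 1.096311271214949
[98.5, 100.9, 99.7, 96.0, 97.8]
red [606.   17.9 249.4]
red [603.8  17.9 253.4]
red [602.3  17.9 253.2]
red [601.3  17.8 248.9]
red [599.6  17.8 250.3]
the job is handed in; nothing more can be done
the job is handed in; nothing more can be done
```

I shut the red door first, then pulled the purple door down to its stop, and handed the job in at about 14 s of the 61 s allowed. For each door I gripped the bar, moved it along its hinge arc, let go and lifted clear.

- **Red door:** at the end of the swing the arm moved only 0.6 mm of a 3 mm push, with about 13 N at the tool. The last top view puts the bar at x ≈ 603, z ≈ 245 mm, which matches shut.
- **Purple door:** the depth image gives about 1.10 rad, and the tool height when I let go agrees. That is at the stop.
- **White door:** it was never touched, and its bar is in the same place in the last top view as in the first.
- **Arm:** it ended well away from all three incubators, with only sensor-noise force readings.

One measurement disagreed. The wrist-and-top triangulation of one end of the red bar came out about 40 mm too high because the geometry was poor. I discarded it and used the side-and-top triangulation, which the depth readings supported.

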